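# Load the clutch wash basket, slide it home and latch it

## Robot

A 6-joint arm with a two-finger parallel gripper is mounted at the origin on the work surface. World frame = base frame: x ahead of the robot, y to its left, z up, the work surface at z = 0. Lengths are in m, angles in rad, forces in N, time in s.
With the tool pointing down it reaches from about 0.35 to 0.85 m from the base axis. Payload 8.1 kg.
Tool frame: the origin (TCP) lies between the finger pads; the fingertips stand 25 mm ahead of it and the grasp point (between the pads) lies 6 mm ahead of it; z points along the fingers, y is the line along which they close (so a half turn about z gives the same grasp; the last joint's range is limited). The gripper opens to 93 mm and grips with 3 to 60 N. Pads are 15 mm wide; open, the fingers measure 128 mm over their backs; the gripper's body (75 mm by 188 mm) begins 65 mm behind the grasp point.
Start: joints at [-1.248, 0.13, 1.488, -0, 1.523, -0.085], TCP at [0.238, -0.551, 0.244] pointing down, gripper open.
Joint ranges: [-2.96, 2.96], [-0.89, 2.26], [0.02, 2.5], [-1.34, 4.48], [0, 2.73], [-2.66, 2.66]. Speed limits (rad/s): [2.39, 2.39, 2.79, 3.14, 3.14, 3.14].

## Interface

Orientations are given as a rotation vector (axis times angle).
In Python, from plant import robot gives the robot as it stands.
- The arm moves only by the tool arm_command, never from a script. Its argument "increments" is text: rows parted by semicolons, each of 5 numbers parted by spaces: the closure, from 0 (fully open) to 1 (shut), then the shift along the tool's x, y, z in mm, then the turn about the tool's z in rad. A call has 1 to 5 rows; each row is the pose to reach, as a shift and turn from the pose commanded when the call began, along the tool's axes at that moment; what a row does not reach only later rows make up. A row lasts 1/10 s, in which the tool goes at most 50 mm and 8.59 degrees, less where a joint would pass 70% of its speed; a pose out of reach is approached as far as the arm can. A call with a gripper value outside its range is refused whole. The fingers move at their own pace and stop on an object; "grip_force" is the grip in N (left out, the last holds). Time passes only in rows, so rows that repeat a pose let the fingers close. It gives the time, the measured TCP pose, the force, the opening and the grip force at its end, in the units of the state.
- robot.read_state(): the state, without advancing time (a new reading comes with each control period).
- robot.read_camera(name): name is "side" or "top" or "wrist"; returns the picture (480x640x3 uint8, blue, green, red); there is no depth.
- robot.camera_model(name): a dict with "fx", "fy", "cx", "cy" (pixels), "eye" and "rotation" of the camera in the world. Camera axes: x right, y down, z forward; pixel columns grow to the right and rows downward; lengths in m; the calibration is good to about 2 mm. A picture is of the moment at which its call begins: read the wrist's pose just before it. camera_model takes no time and is no camera call; for the wrist camera it gives the pose at the moment of the call.
- robot.close_job(): hands the job in; it is judged then, once.
The state is a dict: "t": time; "q": joint angles; "dq": joint speeds; "joint_torque": joint torques, N m; "tool_pos": TCP position; "orientation": TCP orientation; "force": force on the tool from outside, world axes, zero at the start; "wrist_torque": the same for the moment, N m; "opening": finger opening in m; "gripper_force": force on a finger pad.
Only numpy, scipy, OpenCV 4.12 (cv2) and the standard library are available. Lean on these libraries where they do the work, as an engineer would, in place of code of your own. Each camera call takes 0.05 s, during which the arm holds its last target. There are 200 camera calls.

## Task

Put every clutch part lying loose on the bench (shoe carrier, flanged hub, curved shoes, release arm - whichever are there) into the drawn-out wash basket, so that each lies wholly inside it. Only when all are in, push the basket by its push plate along its rails until it clicks fully home against the stop, and then press the latch lever down until it stays down by itself. Leave the big drum, the screwdriver, the spanner and the hexagon key where they are.

Things in the scene. Friction and masses are not known exactly. Their poses are not given: they have to be found in the camera images.
- station: Grey bench-top wash station, fixed to the bench, its place and yaw vary by start. Bed 170 mm (x) by 510 mm (y), 10 mm thick. Origin: at bench level. Its +y is the direction in which the basket slides in. A spray bar (pipe, 130 mm high) stands along the back at x = +115 mm, y = +20 to +230 mm. A stop block, 60 mm high, stands across the bed at y = 247 to 277 mm.
- basket (a joint): Travel of the basket along its rails, m. 0 = drawn out to the loading end (station -y); grows as it is pushed to station +y. A spring roller on the front side resists from about 0.104 (some 12 N), snaps over at 0.113 and then holds the basket at the end stop, 0.120. It starts between 0 and 0.02.
- basket_floor (a point): Centre of the inner floor of the steel basket (moves with it, axes like the station's). At basket joint 0 it is 30 mm to -y of the station's origin and 25 mm above the bench. The inside measures 160 mm in x (-80 to +80) and 280 mm in y (-140 to +140); walls 5 mm thick, rim 47 mm above this point.
- push_plate (a point): Point on the outer (-y) face of the push plate, an upright dark steel plate at the basket's -y end, 70 mm wide in x, 10 mm thick, top 110 mm above the bench (15 mm above this point). Push it towards station +y.
- lever (a joint): Angle of the sprung latch lever at the station's +y end, rad. 0 = raised 0.45 rad above level (rest), grows as its pad is pressed down; a spring ball gives way at about 0.30 (some 12 N at the pad), then holds it at about 0.43; stop at 0.50. Released earlier it springs back. The hinge lies along station x, at y = 262 mm, x = -46 mm, 80 mm above the bench.
- lever_pad (a point): Centre of the top of the lever's black rubber pad, 42 mm (x) by 36 mm, which is pressed down; it lies 100 mm from the hinge and about 126 mm above the bench when raised, about 92 mm when latched. Moves with the lever.
- carrier: CLUTCH PART, may be absent. Shoe carrier: dark steel disc 72 mm diameter, 12 mm thick, with three small studs (10 mm high) and a central boss 36 mm diameter, whose top is 44 mm above the underside. Starts disc down. Grip the boss. Origin: centre of the underside, z along the boss.
- hub: CLUTCH PART, may be absent. Flanged hub: steel flange 62 mm diameter, 10 mm thick, with a dark tube 35 mm diameter standing on it, top 60 mm above the underside. Starts flange down. Grip the tube. Origin: centre of the underside, z along the tube.
- shoe_a: CLUTCH PART, may be absent. Clutch shoe: curved aluminium block with a thin lining on its convex (+y) side, 80 mm long in x, 22 mm high, lying flat. Origin: underside of the middle; the solid there spans y -9 to +13 mm (lining to +17): grip it across y, centred at y = +2 mm. The ends bend back to y = -19 mm. All three shoes are alike.
- shoe_b: CLUTCH PART, may be absent. Clutch shoe: curved aluminium block with a thin lining on its convex (+y) side, 80 mm long in x, 22 mm high, lying flat. Origin: underside of the middle; the solid there spans y -9 to +13 mm (lining to +17): grip it across y, centred at y = +2 mm. The ends bend back to y = -19 mm. All three shoes are alike.
- shoe_c: CLUTCH PART, may be absent. Clutch shoe: curved aluminium block with a thin lining on its convex (+y) side, 80 mm long in x, 22 mm high, lying flat. Origin: underside of the middle; the solid there spans y -9 to +13 mm (lining to +17): grip it across y, centred at y = +2 mm. The ends bend back to y = -19 mm. All three shoes are alike.
- release_arm: CLUTCH PART, may be absent. Release arm: dark steel bar with a round eye at its +x end, 85 mm long in all (x -41 to +44 mm), bar 24 mm wide and 18 mm high, eye 36 mm diameter and 22 mm high centred at x = +26 mm, lying flat. Grip the bar across y near x = 0. Origin: underside of the bar, on its centre line.
- drum: BYSTANDER. Clutch drum: dark steel open round cup, 110 mm diameter, 48 mm high, mouth up; too big for the basket and not to be moved. Origin: centre of underside.
- screwdriver: BYSTANDER, not to be moved. Screwdriver lying flat, about 200 mm long.
- spanner: BYSTANDER, not to be moved. Steel spanner lying flat.
- hex_key: BYSTANDER, not to be moved. L-shaped dark steel hexagon key lying flat among the clutch parts, 75 x 32 mm, 8 mm thick. Origin: middle of the long leg's underside.
Mind the look-alikes: they are no part of the job. What is shaped like the shoe_b but pink or yellow is not meant.

How it is judged:
On the way, in this order (a step that is already met when the one before it is completed fails the run):
1. every clutch part that is present lies in the basket, let go and at rest, while the basket is still drawn out and the lever up (x of carrier in the frame of basket_floor between -0.08 and 0.08 m and y of carrier in the frame of basket_floor between -0.14 and 0.14 m and z of carrier in the frame of basket_floor between -0.01 and 0.048 m and x of hub in the frame of basket_floor between -0.08 and 0.08 m and y of hub in the frame of basket_floor between -0.14 and 0.14 m and z of hub in the frame of basket_floor between -0.01 and 0.048 m and x of shoe_a in the frame of basket_floor between -0.08 and 0.08 m and y of shoe_a in the frame of basket_floor between -0.14 and 0.14 m and z of shoe_a in the frame of basket_floor between -0.01 and 0.048 m and x of shoe_b in the frame of basket_floor between -0.08 and 0.08 m and y of shoe_b in the frame of basket_floor between -0.14 and 0.14 m and z of shoe_b in the frame of basket_floor between -0.01 and 0.048 m and x of shoe_c in the frame of basket_floor between -0.08 and 0.08 m and y of shoe_c in the frame of basket_floor between -0.14 and 0.14 m and z of shoe_c in the frame of basket_floor between -0.01 and 0.048 m and x of release_arm in the frame of basket_floor between -0.08 and 0.08 m and y of release_arm in the frame of basket_floor between -0.14 and 0.14 m and z of release_arm in the frame of basket_floor between -0.01 and 0.048 m and linear speed of each of carrier, hub, shoe_a, shoe_b, shoe_c, release_arm below 0.03 m/s and contact force between each of carrier, hub, shoe_a, shoe_b, shoe_c, release_arm and the fingers below 0.3 N and value of joint basket below 0.095 m and value of joint lever below 0.2 rad), for 0.2 s.
2. the basket, with the parts in it, is pushed home past its detent while the lever is still up (x of carrier in the frame of basket_floor between -0.08 and 0.08 m and y of carrier in the frame of basket_floor between -0.14 and 0.14 m and z of carrier in the frame of basket_floor between -0.01 and 0.048 m and x of hub in the frame of basket_floor between -0.08 and 0.08 m and y of hub in the frame of basket_floor between -0.14 and 0.14 m and z of hub in the frame of basket_floor between -0.01 and 0.048 m and x of shoe_a in the frame of basket_floor between -0.08 and 0.08 m and y of shoe_a in the frame of basket_floor between -0.14 and 0.14 m and z of shoe_a in the frame of basket_floor between -0.01 and 0.048 m and x of shoe_b in the frame of basket_floor between -0.08 and 0.08 m and y of shoe_b in the frame of basket_floor between -0.14 and 0.14 m and z of shoe_b in the frame of basket_floor between -0.01 and 0.048 m and x of shoe_c in the frame of basket_floor between -0.08 and 0.08 m and y of shoe_c in the frame of basket_floor between -0.14 and 0.14 m and z of shoe_c in the frame of basket_floor between -0.01 and 0.048 m and x of release_arm in the frame of basket_floor between -0.08 and 0.08 m and y of release_arm in the frame of basket_floor between -0.14 and 0.14 m and z of release_arm in the frame of basket_floor between -0.01 and 0.048 m and value of joint basket above 0.116 m and value of joint lever below 0.2 rad), for 0.2 s.
3. the lever is pressed down past its detent (value of joint basket above 0.116 m and value of joint lever above 0.4 rad), for 0.2 s.
At the end, for the whole second after the job is handed in: Every clutch part present lies in the basket (its origin within the inside walls and less than 48 mm above the floor) at rest; basket joint above 0.116 (home against the stop) and lever joint above 0.40 (held down by its detent), with the robot clear (all of step 3 and x of carrier in the frame of basket_floor between -0.08 and 0.08 m and y of carrier in the frame of basket_floor between -0.14 and 0.14 m and z of carrier in the frame of basket_floor between -0.01 and 0.048 m and x of hub in the frame of basket_floor between -0.08 and 0.08 m and y of hub in the frame of basket_floor between -0.14 and 0.14 m and z of hub in the frame of basket_floor between -0.01 and 0.048 m and x of shoe_a in the frame of basket_floor between -0.08 and 0.08 m and y of shoe_a in the frame of basket_floor between -0.14 and 0.14 m and z of shoe_a in the frame of basket_floor between -0.01 and 0.048 m and x of shoe_b in the frame of basket_floor between -0.08 and 0.08 m and y of shoe_b in the frame of basket_floor between -0.14 and 0.14 m and z of shoe_b in the frame of basket_floor between -0.01 and 0.048 m and x of shoe_c in the frame of basket_floor between -0.08 and 0.08 m and y of shoe_c in the frame of basket_floor between -0.14 and 0.14 m and z of shoe_c in the frame of basket_floor between -0.01 and 0.048 m and x of release_arm in the frame of basket_floor between -0.08 and 0.08 m and y of release_arm in the frame of basket_floor between -0.14 and 0.14 m and z of release_arm in the frame of basket_floor between -0.01 and 0.048 m and linear speed of each of carrier, hub, shoe_a, shoe_b, shoe_c, release_arm below 0.03 m/s and velocity of joint lever below 0.05 rad/s); the robot touches nothing.
It fails at once if the drum, screwdriver, spanner or hex key is moved by more than 8 cm (distance of any of drum, screwdriver, spanner, hex_key from where it was at the start of the episode above 0.08 m).
Of carrier, hub, shoe_a, shoe_b, shoe_c, release_arm only 4 to 6 are there at a start; the rules pass over those that are not, and their reading is None.
At some moment in a run one of carrier, hub, shoe_a, shoe_b, shoe_c, release_arm may be knocked a few centimetres aside while the robot is not near it.
Once in a run the grip may slacken for a moment while it holds something.
It also fails if it takes over 208 s, if anything falls off the work surface, if the arm or the gripper's body presses on something with over 40 N, if the wrist force passes 120 N, or if a joint passes its speed limit or range.

## Working session

There is one attempt and no reset: what is moved stays moved. The work goes in short steps, Python scripts to look and compute and a tool call to move; the robot and the scene stay as the last step left them, time stands still between calls to the robot, and variables do not carry over. Pictures are saved under pics/ and viewed, at most 14 in all, crops included, and the job is handed in when it is done.

Besides the shell and the picture viewer there is one more tool, called as name(argument=value, ...) on one line, values as JSON. arm_command: Moves the arm, as the interface text tells. Its arguments: {"type":"object","properties":{"increments":{"type":"string"},"grip_force":{"type":"number"}},"required":["increments"]}

```bash
ls; mkdir -p pics; python3 - <<'E'
from plant import robot
import cv2
for n in("top","side"):
    cv2.imwrite(f"pics/{n}0.png",robot.read_camera(n)); m=robot.camera_model(n); print(n,m)
s=robot.read_state(); print(s)
E
```

```text
pics
top {'fx': 598.3527436247923, 'fy': 598.3527436247923, 'cx': 319.20441187664125, 'cy': 227.04287050007926, 'eye': array([ 0.26937501, -0.01193458,  1.37325599]), 'rotation': array([-2.1731168 ,  2.14715449, -0.1336989 ])}
side {'fx': 530.4231372183121, 'fy': 530.4231372183121, 'cx': 315.1183841861084, 'cy': 233.74263410131732, 'eye': array([ 0.20095037, -1.21837317,  0.90592922]), 'rotation': array([-2.12272733,  0.19707654, -0.1192097 ])}
{'t': 0.1, 'q': array([-1.24842010e+00,  1.31067153e-01,  1.48915764e+00, -1.24746695e-05,
        1.52299443e+00, -8.54121036e-02]), 'dq': array([-0.00031508, -0.00020584, -0.00319552,  0.00034274, -0.00067713,
        0.0001887 ]), 'joint_torque': array([ 1.14805727e-03, -5.61340249e+01, -4.93095946e+01,  7.70988688e-02,
        2.92257615e-02, -4.84795419e-05]), 'tool_pos': array([ 0.23781012, -0.55035379,  0.24271035]), 'orientation': array([-3.07493565e+00, -6.35797538e-01,  3.21285374e-04]), 'force': array([-1.02653905,  0.47620244, -0.01284019]), 'wrist_torque': array([-0.01708455, -0.02703471,  0.01524276]), 'gripper_force': 0.0, 'opening': 0.09293335106354102}
```

View pics/top0.png

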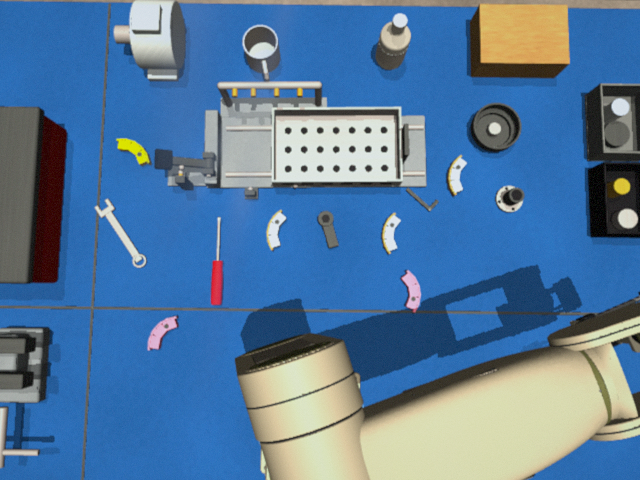

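View pics/side0.png

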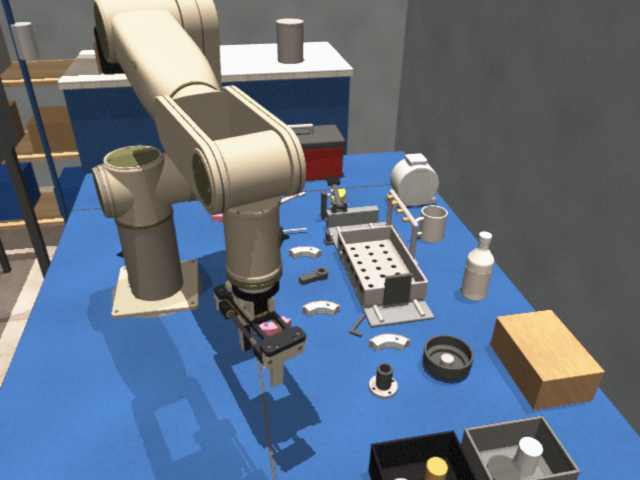

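The top view shows white shoes at about (276,230), (390,233) and (457,175), the release arm at (328,229), the hub at (510,198) and the drum at (495,127). The hex key is at (422,200). The pink shoes at (411,290) and (162,332) and the yellow one at (132,150) are decoys. No carrier is visible yet. I'll confirm this in an enlarged crop and write helpers.

```bash
cat > h.py <<'E'
import cv2,numpy as np
from scipy.spatial.transform import Rotation as R
from plant import robot
def cam(n='top'):
    im=robot.read_camera(n); return im,robot.camera_model(n)
def px2w(m,uv,z):
    uv=np.atleast_2d(uv).astype(float)
    d=np.c_[(uv[:,0]-m['cx'])/m['fx'],(uv[:,1]-m['cy'])/m['fy'],np.ones(len(uv))]@R.from_rotvec(m['rotation']).as_matrix().T
    e=np.array(m['eye']); return e+d*((z-e[2])/d[:,2])[:,None]
def w2px(m,P):
    c=(np.atleast_2d(P)-m['eye'])@R.from_rotvec(m['rotation']).as_matrix()
    return np.c_[c[:,0]/c[:,2]*m['fx']+m['cx'],c[:,1]/c[:,2]*m['fy']+m['cy']]
def inc(x,y,z,closedir=None,s=None):
    """increments (mm, rad) from current pose to TCP x,y,z with tool y along world angle closedir (mod pi)"""
    s=s or robot.read_state(); M=R.from_rotvec(s['orientation']).as_matrix()
    d=M.T@(np.array([x,y,z])-s['tool_pos'])*1000; a=0
    if closedir is not None:
        cur=np.arctan2(M[1,1],M[0,1]); a=-(closedir-cur); a=(a+np.pi/2)%np.pi-np.pi/2
    return np.round(d,1),round(a,3)
E
python3 - <<'E'
import cv2
im=cv2.imread('pics/top0.png')
cv2.imwrite('pics/crop0.png',cv2.resize(im[70:280,255:535],None,fx=2.8,fy=2.8,interpolation=cv2.INTER_CUBIC))
E
```

```text
(no output)
```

View pics/crop0.png

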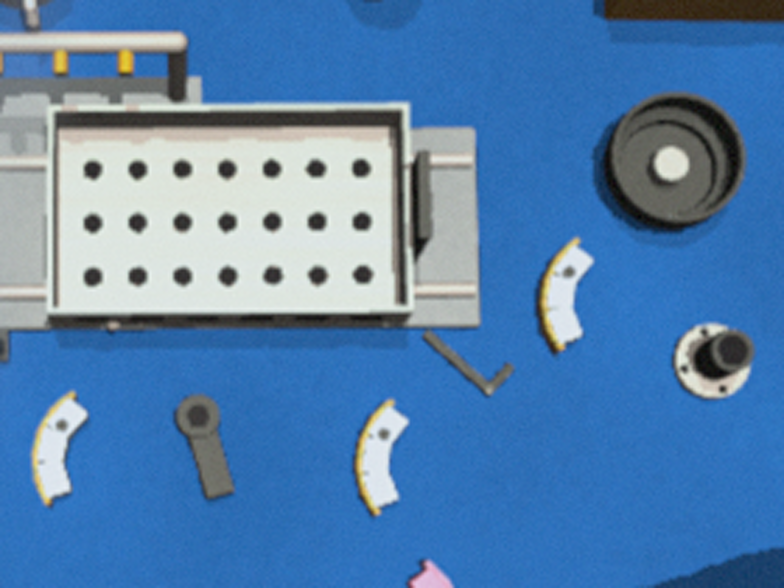

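The crop confirms three plain white shoes with yellow linings, all bulging to image left, plus the release arm, hub, hex key and drum. The basket rim corners in the crop are about (49,104), (411,104), (411,314) and (49,312).

```bash
cat >> h.py <<'E'
ZT=dict(shoe=.022,arm=.018,hub=.010)
def blob(im,seed):
    hsv=cv2.cvtColor(im,cv2.COLOR_BGR2HSV)
    mask=(~((hsv[...,0]>95)&(hsv[...,0]<125)&(hsv[...,1]>110))).astype(np.uint8)
    n,l,st,c=cv2.connectedComponentsWithStats(mask,connectivity=4)
    k=min((i for i in range(1,n) if 60<st[i,4]<3000),key=lambda i:np.hypot(*(c[i]-seed)))
    return (l==k).astype(np.uint8),c[k],st[k]
def part(im,m,seed,kind):
    b,c,st=blob(im,seed); ys,xs=np.nonzero(b)
    W=px2w(m,np.c_[xs,ys],ZT[kind])[:,:2]
    (cx,cy),(w,h),a=cv2.minAreaRect((W*1000).astype(np.float32))
    ang=np.radians(a) if w>h else np.radians(a+90)
    return dict(cen=W.mean(0).round(4),rc=np.round([cx/1000,cy/1000],4),size=np.round([w,h]),long=round(float(ang),3),n=len(xs),px=c.round(1))
def basket(m,corn,z=.072):
    W=px2w(m,corn,z)[:,:2]; return W
E
python3 - <<'E'
from h import *
im=cv2.imread('pics/top0.png'); m=robot.camera_model('top')
for n,s,k in [('S1',(276,230),'shoe'),('S2',(390,233),'shoe'),('S3',(457,175),'shoe'),('arm',(328,229),'arm'),('hub',(510,198),'hub')]:
    print(n,part(im,m,s,k))
c=np.array([(49,104),(411,104),(411,314),(49,312)])/2.8+[255,70]
W=basket(m,c); print(W.round(4),W.mean(0)); 
for i in range(4): d=W[(i+1)%4]-W[i]; print(np.hypot(*d),np.arctan2(*d[::-1]))
print(px2w(m,[(510,198)],.01), px2w(m,np.array([(732,352)])/2.8+[255,70],.06), px2w(m,np.array([(711,362)])/2.8+[255,70],.01))
print(px2w(m,np.array([(423,200)])/2.8+[255,70],.11))
E
```

```text
S1 {'cen': array([0.4274, 0.0873]), 'rc': array([0.4275, 0.0866]), 'size': array([39., 96.]), 'long': 2.943, 'n': 478, 'px': array([274.4, 229.3])}
S2 {'cen': array([ 0.4229, -0.1746]), 'rc': array([ 0.4236, -0.1754]), 'size': array([39., 95.]), 'long': 3.023, 'n': 486, 'px': array([389.6, 232.6])}
S3 {'cen': array([ 0.558 , -0.3262]), 'rc': array([ 0.5588, -0.3267]), 'size': array([40., 96.]), 'long': 2.975, 'n': 493, 'px': array([455.3, 175.1])}
arm {'cen': array([ 0.4325, -0.0344]), 'rc': array([ 0.4302, -0.0339]), 'size': array([85., 34.]), 'long': 0.252, 'n': 434, 'px': array([327.9, 227.9])}
hub {'cen': array([ 0.5076, -0.4528]), 'rc': array([ 0.5072, -0.452 ]), 'size': array([64., 64.]), 'long': 1.255, 'n': 623, 'px': array([509.2, 198.2])}
[[ 0.6975  0.0937]
 [ 0.7013 -0.1967]
 [ 0.5299 -0.1959]
 [ 0.528   0.0901]] [ 0.61417051 -0.05220486]
0.29037064097984555 -1.5578835182551756
0.17132131410904425 3.1367427498561935
0.28592121922402164 1.5776578705672948
0.16956998955294247 0.021237994902096012
[[ 0.50821032 -0.45464611  0.01      ]] [[ 0.50478988 -0.45288134  0.06      ]] [[ 0.50516793 -0.45208752  0.01      ]]
[[ 0.612093   -0.20020296  0.11      ]]
```

```bash
python3 - <<'E'
from h import *
print(inc(.5055,-.453,.11,1.581))
E
```

```text
(array([284.3,  17. , 132.7]), np.float64(0.398))
```

arm_command(increments="0 200 12 60 0.398;0 200 12 60 0.398;0 200 12 60 0.398;0 200 12 60 0.398;0 200 12 60 0.398")

```text
t: 0.6
tool_pos: [0.4296, -0.4789, 0.1807]
orientation: [-3.138, -0.021, 0.002]
force: [-0.9, 0.2, -0.5]
opening: 0.0931
gripper_force: 0.0
```

```bash
python3 - <<'E'
from h import *
im,m=cam(); cv2.imwrite('pics/t1.png',im)
print(robot.read_state()['t'],inc(.5055,-.453,.046,1.581)); print(part(im,m,(510,198),'hub'))
E
```

```text
0.65 (array([ 76.6, -24.5, 134.8]), np.float64(0.004))
{'cen': array([ 0.5605, -0.3289]), 'rc': array([ 0.5613, -0.3297]), 'size': array([40., 97.]), 'long': 2.975, 'n': 491, 'px': array([455.3, 175.1])}
```

View pics/t1.png

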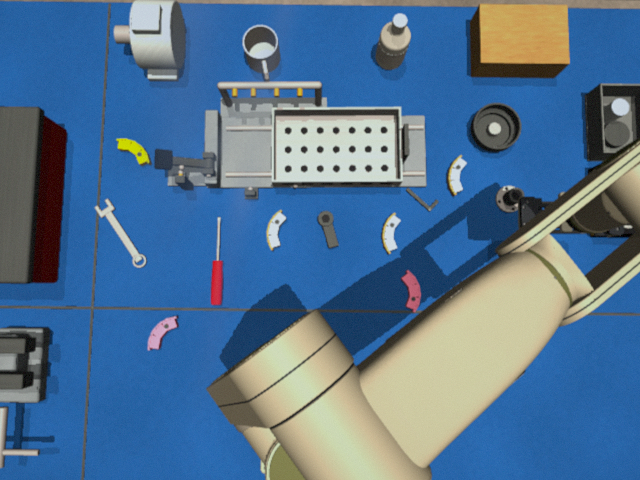

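The first blob query merged the hub with the arm, but the hub still sits at (510,198). No carrier is visible anywhere, so there are five parts. I'll grasp the hub.

arm_command(increments="0 40 -13 20 0.004;0 77 -24 50 0.004;0 77 -24 90 0.004;0 77 -24 130 0.004;0 77 -24 135 0.004")

```text
t: 1.15
tool_pos: [0.499, -0.4551, 0.042]
orientation: [-3.134, -0.009, 0.012]
force: [-1.0, 0.8, -1.4]
opening: 0.0932
gripper_force: 0.0
```

arm_command(increments="1 0 0 0 0;1 0 0 0 0;1 0 0 0 0;1 0 0 0 0;1 0 0 0 0", grip_force=30)

```text
t: 1.65
tool_pos: [0.5036, -0.4585, 0.0503]
orientation: [3.14, 0.009, 0.002]
force: [0.7, 0.2, -1.0]
opening: 0.0573
gripper_force: 0.0
```

arm_command(increments="1 0 0 0 0;1 0 0 0 0;1 0 0 -40 0;1 0 0 -80 0;1 0 0 -120 0")

```text
t: 2.15
tool_pos: [0.5023, -0.4569, 0.1683]
orientation: [-3.139, -0.009, 0.003]
force: [0.2, -0.3, -3.7]
opening: 0.0338
gripper_force: 30.0
```

```bash
python3 - <<'E'
from h import *
print(inc(.6592,-.0018,.16,1.581))
E
```

```text
(array([ 159.6, -454.1,    8.9]), np.float64(-0.004))
```

arm_command(increments="1 0 -20 -40 0;1 20 -60 -70 0;1 50 -105 -70 0;1 70 -150 -70 0;1 90 -195 -70 0", grip_force=45)

```text
t: 2.65
tool_pos: [0.5899, -0.2656, 0.238]
orientation: [-3.141, -0.008, 0.002]
force: [0.7, -0.7, -4.0]
opening: 0.0333
gripper_force: 45.0
```

arm_command(increments="1 20 -40 0 0;1 35 -80 0 0;1 50 -120 0 0;1 60 -165 0 0;1 70 -210 0 0")

```text
t: 3.15
tool_pos: [0.6581, -0.0552, 0.2373]
orientation: [-3.141, -0.009, 0.003]
force: [0.9, 0.3, -4.7]
opening: 0.033
gripper_force: 45.0
```

arm_command(increments="1 0 -30 0 0;1 0 -49 0 0;1 0 -49 0 0;1 0 -49 0 0;1 0 -49 0 0")

```text
t: 3.65
tool_pos: [0.658, -0.0096, 0.2383]
orientation: [3.141, 0.007, -0.001]
force: [-0.0, -0.2, -4.2]
opening: 0.033
gripper_force: 45.0
```

```bash
python3 - <<'E'
from h import *
im,m=cam('side'); s=robot.read_state()
uv=w2px(m,s['tool_pos'])[0]; print(uv,s['t'],s['opening'],s['force'])
x,y=int(uv[0]),int(uv[1]); c=im[max(0,y-90):y+110,max(0,x-130):x+130]
cv2.imwrite('pics/s1.png',cv2.resize(c,None,fx=2.5,fy=2.5))
print(inc(.6592,-.0018,.11,1.581))
im,m=cam();cv2.imwrite('pics/t2.png',im)
for n,p,k in [('S1',(276,230),'shoe'),('S2',(390,233),'shoe'),('S3',(457,175),'shoe'),('arm',(328,229),'arm')]:
    print(n,part(im,m,p,k))
E
```

```text
[395.32628901 193.95534721] 3.7 0.03286222570324047 [-0.66937139  0.26668727 -3.97806962]
(array([  1.2,  -7.9, 128.4]), np.float64(-0.006))
S1 {'cen': array([0.3265, 0.2149]), 'rc': array([0.3544, 0.2132]), 'size': array([ 28., 199.]), 'long': 3.116, 'n': 700, 'px': array([216.8, 273.2])}
S2 {'cen': array([ 0.423 , -0.1746]), 'rc': array([ 0.4236, -0.1754]), 'size': array([39., 95.]), 'long': 3.023, 'n': 485, 'px': array([389.6, 232.6])}
S3 {'cen': array([ 0.5579, -0.3262]), 'rc': array([ 0.5588, -0.3269]), 'size': array([40., 96.]), 'long': 2.975, 'n': 493, 'px': array([455.3, 175.1])}
arm {'cen': array([ 0.4235, -0.1751]), 'rc': array([ 0.424 , -0.1759]), 'size': array([40., 96.]), 'long': 3.023, 'n': 485, 'px': array([389.6, 232.6])}
```

View pics/s1.png

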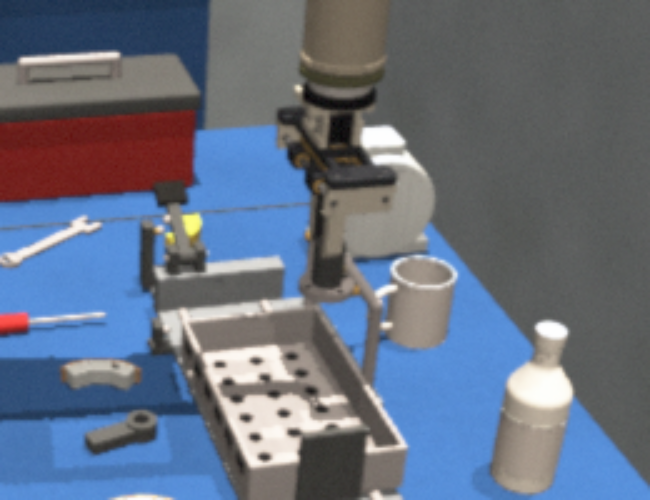

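The side crop shows the hub hanging from its tube near the fingertips, over the basket, with its flange at about crop (328,290). I'll lower it gently until it touches.

arm_command(increments="1 1 -8 40 0;1 1 -8 80 0;1 1 -8 115 0;1 1 -8 125 0;1 1 -8 125 0")

```text
t: 4.25
tool_pos: [0.6582, -0.0009, 0.112]
orientation: [-3.141, -0.007, 0.004]
force: [-0.1, -0.2, -0.3]
opening: 0.0047
gripper_force: 0.0
```

arm_command(increments="1 0 0 4 0;1 0 0 8 0;1 0 0 12 0;1 0 0 14 0;1 0 0 14 0")

```text
t: 4.75
tool_pos: [0.6591, -0.0, 0.0996]
orientation: [3.142, 0.009, -0.0]
force: [-0.3, 0.7, -0.3]
opening: 0.0009
gripper_force: 0.0
```

The grip slackened and the hub dropped. I'll lift, open and look.

arm_command(increments="1 0 0 -50 0;0 0 0 -100 0;0 -50 0 -130 0;0 -100 0 -140 0;0 -150 0 -140 0")

```text
t: 5.25
tool_pos: [0.5179, -0.0009, 0.2422]
orientation: [3.141, 0.01, 0.008]
force: [-0.3, -0.5, 0.6]
opening: 0.0282
gripper_force: 0.0
```

```bash
python3 - <<'E'
from h import *
im,m=cam('side'); im2,m2=cam(); s=robot.read_state(); print(s['t'],s['tool_pos'],s['opening'])
a=cv2.resize(im[190:350,290:490],None,fx=2,fy=2); b=cv2.resize(im2[70:230,200:400],None,fx=2,fy=2)
cv2.imwrite('pics/c3.png',np.hstack([a,b])); cv2.imwrite('pics/t3.png',im2)
E
```

```text
5.35 [ 5.11644825e-01 -3.04091538e-04  2.38252786e-01] 0.0357701882374443
```

View pics/c3.png

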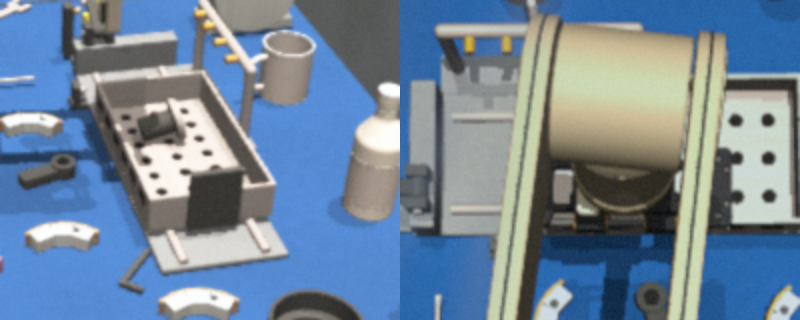

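The hub is in the basket, lying on its side near the +y end. Next is the release arm.

```bash
python3 - <<'E'
from h import *
im=cv2.imread('pics/t3.png'); m=robot.camera_model('top')
print(part(im,m,(328,229),'arm'),part(im,m,(390,233),'shoe'))
print(inc(.4249,-.0353,.12,1.823),inc(.4249,-.0353,.027,1.823))
E
```

```text
{'cen': array([ 0.4234, -0.1751]), 'rc': array([ 0.424 , -0.1759]), 'size': array([40., 96.]), 'long': 3.023, 'n': 486, 'px': array([389.6, 232.6])} {'cen': array([ 0.4229, -0.1746]), 'rc': array([ 0.4236, -0.1754]), 'size': array([39., 95.]), 'long': 3.023, 'n': 486, 'px': array([389.6, 232.6])}
(array([-86.5,  34.5, 118.6]), np.float64(-0.246)) (array([-86.2,  34.5, 211.6]), np.float64(-0.246))
```

arm_command(increments="0 -45 17 40 -0.12;0 -86 34 80 -0.246;0 -86 34 115 -0.246;0 -86 34 120 -0.246;0 -86 34 120 -0.246")

```text
t: 5.85
tool_pos: [0.4316, -0.0352, 0.1189]
orientation: [-3.116, -0.393, 0.003]
force: [1.3, 0.6, 0.8]
opening: 0.0762
gripper_force: 0.0
```

```bash
python3 - <<'E'
from h import *
im,m=cam('wrist'); s=robot.read_state(); print(s['t'],s['tool_pos'],s['opening']); print(inc(.4249,-.0353,.027,1.823))
cv2.imwrite('pics/w1.png',im); print(w2px(m,[[.4249,-.0353,.018]]))
E
```

```text
5.9 [ 0.43355044 -0.03535867  0.12099997] 0.07964880138304481
(array([-8.5, -2.3, 94. ]), np.float64(-0.001))
[[318.78676108 266.47022002]]
```

View pics/w1.png

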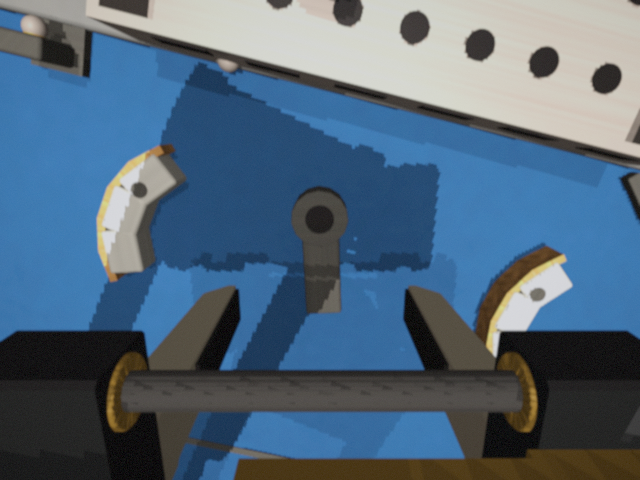

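The wrist view shows the release-arm bar at about (322,270), centred between the fingers, and the predicted grip point projects to (319,266). I'll descend.

arm_command(increments="0 -5 -2 45 0;0 -5 -2 75 0;0 -5 -2 90 0;0.2 -5 -2 93 0;0.3 -5 -2 93 0", grip_force=35)

```text
t: 6.4
tool_pos: [0.4291, -0.0348, 0.0283]
orientation: [3.116, 0.395, 0.004]
force: [-0.2, -0.3, 0.3]
opening: 0.0815
gripper_force: 0.0
```

arm_command(increments="1 0 0 0 0;1 0 0 0 0;1 0 0 0 0;1 0 0 0 0;1 0 0 0 0")

```text
t: 6.9
tool_pos: [0.4268, -0.0347, 0.0266]
orientation: [3.117, 0.394, 0.001]
force: [-0.1, 0.1, 0.6]
opening: 0.0418
gripper_force: 0.0
```

arm_command(increments="1 0 0 0 0;1 0 0 0 0;1 0 0 0 0;1 0 0 0 0;1 0 0 0 0")

```text
t: 7.4
tool_pos: [0.4266, -0.0347, 0.0263]
orientation: [3.117, 0.394, -0.0]
force: [-0.9, -0.4, 0.1]
opening: 0.0236
gripper_force: 34.9
```

arm_command(increments="1 0 0 -30 0;1 0 0 -70 0;1 0 0 -110 0;1 0 0 -140 0.1;1 0 0 -140 0.246")

```text
t: 7.9
tool_pos: [0.4295, -0.0351, 0.1714]
orientation: [3.14, 0.003, 0.013]
force: [1.2, 0.4, -0.9]
opening: 0.0238
gripper_force: 34.8
```

```bash
python3 - <<'E'
from h import *
s=robot.read_state(); print(s['t'],s['opening'],s['tool_pos'],s['force'])
print(inc(.645,-.092,.165,1.581))
E
```

```text
7.9 0.02384637504804963 [ 0.42948208 -0.0351125   0.17144564] [ 1.24443124  0.41816911 -0.91440713]
(array([215.4,  57.3,   8.3]), np.float64(-0.008))
```

arm_command(increments="1 45 12 0 0;1 90 24 0 0;1 135 36 0 0;1 180 48 0 0;1 218 57 0 -0.008")

```text
t: 8.4
tool_pos: [0.6467, -0.091, 0.1653]
orientation: [-3.141, -0.021, 0.001]
force: [-0.6, 1.3, 0.0]
opening: 0.0239
gripper_force: 34.9
```

```bash
python3 - <<'E'
from h import *
im,m=cam(); cv2.imwrite('pics/t4.png',im); s=robot.read_state(); print(s['t'],s['opening'],s['tool_pos'],s['force'])
print(inc(.645,-.092,.056,1.581))
E
```

```text
8.45 0.023895188798837428 [ 0.65009342 -0.09210226  0.16291326] [-3.55781255 -0.62781848 -1.56749882]
(array([-5.000e+00, -1.000e-01,  1.069e+02]), np.float64(0.003))
```

arm_command(increments="1 -12 0 30 0;1 -12 0 65 0;1 -12 0 95 0;1 -12 0 105 0;1 -12 0 105 0")

```text
t: 8.95
tool_pos: [0.6311, -0.0901, 0.059]
orientation: [-3.14, -0.022, 0.007]
force: [0.9, -0.5, -2.1]
opening: 0.0237
gripper_force: 35.0
```

arm_command(increments="1 0 0 2 0;1 0 0 2 0;0.5 0 0 2 0;0.5 0 0 2 0;0.5 0 0 2 0")

```text
t: 9.45
tool_pos: [0.6336, -0.0907, 0.0604]
orientation: [3.141, 0.022, 0.003]
force: [-0.5, 0.5, -0.2]
opening: 0.0427
gripper_force: 0.0
```

arm_command(increments="0.5 0 0 -30 0;0.5 0 0 -70 0;0.3 0 0 -110 0;0 -45 25 -120 0;0 -90 50 -120 0")

```text
t: 9.95
tool_pos: [0.5486, -0.1405, 0.1831]
orientation: [3.139, 0.025, 0.01]
force: [0.3, -0.3, 0.6]
opening: 0.0659
gripper_force: 0.0
```

```bash
python3 - <<'E'
from h import *
im,m=cam(); cv2.imwrite('pics/t5.png',im); print(inc(.424,-.1724,.03,1.452))
s=robot.read_state(); print(s['t'],s['opening'])
print(part(im,m,(390,233),'shoe'))
im,m=cam('side'); im2,_=cam()
a=cv2.resize(im[190:350,290:490],None,fx=2,fy=2); b=cv2.resize(im2[70:230,250:450],None,fx=2,fy=2)
cv2.imwrite('pics/c4.png',np.hstack([a,b]))
E
```

```text
(array([-115.9,   27.5,  149.4]), np.float64(0.132))
10.0 0.06967516479736387
{'cen': array([ 0.5581, -0.3262]), 'rc': array([ 0.5588, -0.3267]), 'size': array([40., 96.]), 'long': 2.975, 'n': 492, 'px': array([455.3, 175.1])}
```

View pics/c4.png

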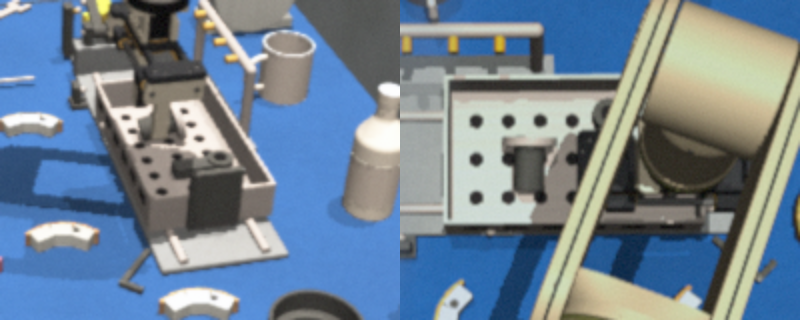

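The side view shows the hub lying on its side and the release arm flat behind the plate. In the top half of the picture the hub tube spans about (314,144)–(314,167), with its flange at the +x end. To make room I'll shift the hub towards +x first.

```bash
python3 - <<'E'
from h import *
m=robot.camera_model('top')
print(px2w(m,[(314,142),(314,152),(315,166)],.052))
print(inc(.614,-.002,.16,1.581))
print(inc(.614,-.002,.18,1.581))
E
```

```text
[[ 6.23851632e-01 -3.48853946e-04  5.20000000e-02]
 [ 6.00698690e-01 -6.46794661e-04  5.20000000e-02]
 [ 5.68472974e-01 -3.31394788e-03  5.20000000e-02]]
(array([  70.9, -138.1,   19.1]), np.float64(0.001))
(array([  70.8, -138.1,   -0.9]), np.float64(0.001))
```

arm_command(increments="0 18 -45 0 0;0 36 -90 0 0;0 50 -135 0 0;0 54 -138 0 0;0 54 -138 0 0")

```text
t: 10.6
tool_pos: [0.6001, 0.0006, 0.1794]
orientation: [3.141, 0.027, 0.001]
force: [-0.2, -1.2, 0.1]
opening: 0.0929
gripper_force: 0.0
```

```bash
python3 - <<'E'
from h import *
im,m=cam('wrist'); s=robot.read_state(); print(s['t'],s['tool_pos'],s['opening']); print(inc(.598,-.002,.052,1.581))
cv2.imwrite('pics/w2.png',im); print(w2px(m,[[.598,-.002,.05],[.66,-.002,.025]]))
E
```

```text
10.65 [ 0.59965448 -0.00072114  0.17933431] 0.09290755492190385
(array([ -1.7,   1.2, 127.3]), np.float64(0.005))
[[324.19660442 244.7413448 ]
 [325.47902314 153.9377391 ]]
```

View pics/w2.png

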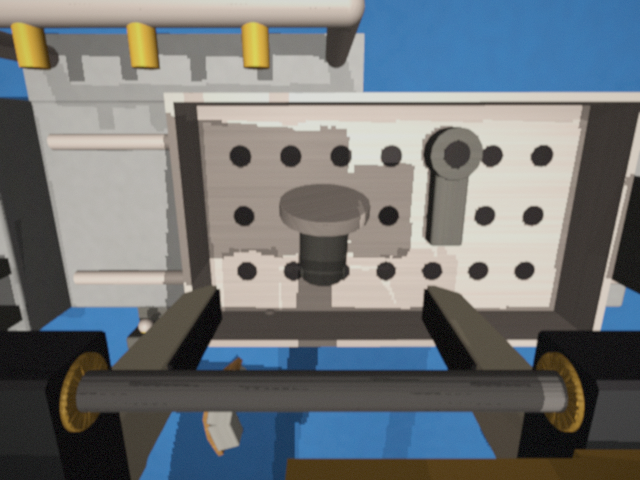

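The wrist view shows the hub with its tube at (325,255) and flange at (325,205). The release arm is flat at (450,190) and the floor is otherwise free. I'll grip the tube and slide it +x.

arm_command(increments="0 -9 0 40 0;0 -9 0 80 0;0 -9 0 115 0;0 -9 0 123 0;0 -9 0 123 0", grip_force=35)

```text
t: 11.15
tool_pos: [0.5888, -0.0023, 0.055]
orientation: [-3.141, -0.019, 0.005]
force: [-0.5, -1.0, 0.4]
opening: 0.0928
gripper_force: 0.0
```

arm_command(increments="1 0 0 0 0;1 0 0 0 0;1 0 0 0 0;1 0 0 0 0;1 0 0 0 0")

```text
t: 11.65
tool_pos: [0.5905, -0.0012, 0.057]
orientation: [3.141, 0.022, 0.002]
force: [0.0, 0.3, -0.3]
opening: 0.0577
gripper_force: 0.0
```

arm_command(increments="1 0 0 0 0;1 0 0 0 0;1 0 0 0 0;1 0 0 -4 0;1 0 0 -8 0")

```text
t: 12.15
tool_pos: [0.5893, -0.0012, 0.0636]
orientation: [-3.141, -0.022, 0.003]
force: [-0.6, 0.3, -4.2]
opening: 0.0341
gripper_force: 35.0
```

arm_command(increments="1 12 0 0 0;1 25 0 0 0;1 37 0 0 0;1 42 0 0 0;1 42 0 3 0")

```text
t: 12.65
tool_pos: [0.6327, -0.0007, 0.0615]
orientation: [3.141, 0.022, 0.001]
force: [0.3, -0.3, -5.4]
opening: 0.0345
gripper_force: 35.0
```

Gripped and shifted. I'll lower, release with a partial opening, then lift and check.

arm_command(increments="1 0 0 4 0;1 0 0 4 0;0.4 0 0 4 0;0.4 0 0 4 0;0.4 0 0 4 0")

```text
t: 13.15
tool_pos: [0.6324, -0.0007, 0.058]
orientation: [3.141, 0.022, 0.002]
force: [0.5, -1.5, 0.2]
opening: 0.0528
gripper_force: 0.0
```

arm_command(increments="0.3 0 0 -30 0;0.2 0 0 -70 0;0 -15 0 -110 0;0 -45 0 -125 0;0 -45 0 -125 0")

```text
t: 13.65
tool_pos: [0.5871, -0.0014, 0.1865]
orientation: [3.141, 0.022, 0.008]
force: [1.3, 0.5, 0.3]
opening: 0.0902
gripper_force: 0.0
```

```bash
python3 - <<'E'
from h import *
im,m=cam('wrist'); s=robot.read_state(); print(s['t'],s['tool_pos'],s['opening']); 
cv2.imwrite('pics/w3.png',im)
print(inc(.424,-.1724,.12,1.452), inc(.424,-.1724,.032,1.452))
E
```

```text
13.7 [ 0.58744317 -0.00136447  0.18463465] 0.09187187293407152
(array([-166. ,  168.7,   64.1]), np.float64(0.133)) (array([-166.4,  168.7,  152.1]), np.float64(0.133))
```

View pics/w3.png

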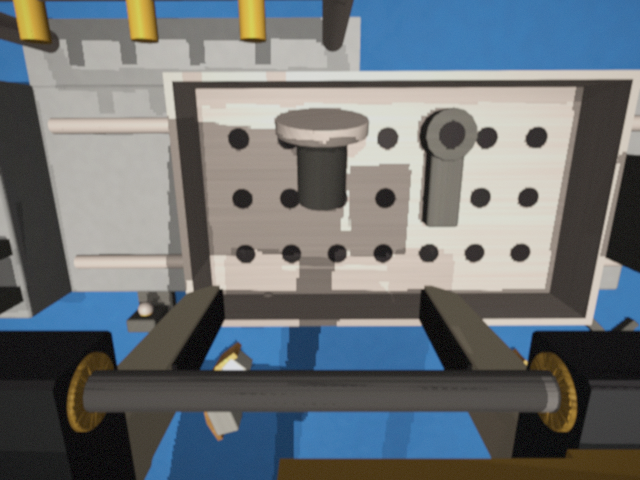

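The wrist view shows the hub now against the +x wall, with its tube ending at (322,205), and the release arm at (445,165). The -x half and both ends are free. Next is shoe S2.

arm_command(increments="0 -33 34 10 0.03;0 -66 67 25 0.06;0 -100 101 40 0.1;0 -133 135 52 0.133;0 -166 169 64 0.133")

```text
t: 14.2
tool_pos: [0.422, -0.1735, 0.1168]
orientation: [-3.136, 0.188, 0.002]
force: [-0.2, -0.6, -1.3]
opening: 0.0934
gripper_force: 0.0
```

```bash
python3 - <<'E'
from h import *
im,m=cam('wrist'); s=robot.read_state(); print(s['t'],s['tool_pos'])
cv2.imwrite('pics/w4.png',im); hsv=cv2.cvtColor(im,cv2.COLOR_BGR2HSV)
print(inc(.424,-.1724,.032,1.452), w2px(m,[[.424,-.1724,.022]]))
cv2.imwrite('pics/w4s.png',cv2.resize(im,(480,360)))
E
```

```text
14.25 [ 0.41679699 -0.17712755  0.11413524]
(array([ 7.2, -5.7, 82.1]), np.float64(-0.003)) [[313.72034016 248.05126751]]
```

View pics/w4s.png

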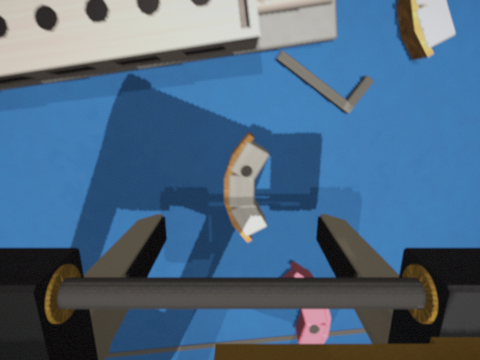

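The wrist view shows the white shoe's middle at about (317,249), matching the prediction of (314,248). The pink decoy at (417,410) is well clear. I'll grasp.

arm_command(increments="0 4 -3 45 0;0 4 -3 75 0;0.2 4 -3 83 0;0.3 4 -3 83 0;0.5 4 -3 83 0", grip_force=35)

```text
t: 14.75
tool_pos: [0.4287, -0.1704, 0.0363]
orientation: [3.136, -0.187, 0.001]
force: [0.1, -0.2, 0.0]
opening: 0.0733
gripper_force: 0.0
```

arm_command(increments="1 0 0 0 0;1 0 0 0 0;1 0 0 0 0;1 0 0 0 0;1 0 0 0 0")

```text
t: 15.25
tool_pos: [0.4279, -0.1701, 0.0355]
orientation: [3.136, -0.187, 0.001]
force: [-0.2, -1.1, -0.3]
opening: 0.0337
gripper_force: 0.0
```

arm_command(increments="1 0 0 0 0;1 0 0 0 0;1 0 0 0 0;1 0 0 0 0;1 0 0 0 0")

```text
t: 15.75
tool_pos: [0.4278, -0.1702, 0.0354]
orientation: [3.136, -0.187, 0.0]
force: [-0.2, -0.8, 1.8]
opening: 0.0222
gripper_force: 33.8
```

arm_command(increments="1 0 0 -30 0;1 0 0 -60 0;1 0 0 -100 0;1 0 0 -140 -0.06;1 0 0 -150 -0.133")

```text
t: 16.25
tool_pos: [0.4298, -0.171, 0.1902]
orientation: [3.139, 0.026, 0.009]
force: [0.1, -0.5, -1.1]
opening: 0.022
gripper_force: 33.8
```

```bash
python3 - <<'E'
from h import *
s=robot.read_state(); print(s['t'],s['tool_pos'],s['opening'],s['force'])
print(inc(.613,-.148,.18,1.581))
E
```

```text
16.25 [ 0.42979844 -0.17095033  0.19018865] 0.021977344028537713 [ 0.12889914 -0.45525174 -1.11760886]
(array([183.5, -20. ,  11.2]), np.float64(0.006))
```

arm_command(increments="1 45 -5 0 0;1 90 -10 0 0;1 135 -15 0 0;1 175 -20 0 0;1 184 -20 15 0")

```text
t: 16.75
tool_pos: [0.6157, -0.1466, 0.1713]
orientation: [3.141, 0.024, 0.006]
force: [-0.3, 0.0, -1.1]
opening: 0.0215
gripper_force: 33.8
```

```bash
python3 - <<'E'
from h import *
s=robot.read_state(); print(s['t'],s['tool_pos'],s['opening'])
im,m=cam(); print(inc(.613,-.148,.064,1.581))
print(part(im,m,(276,230),'shoe'),part(im,m,(457,175),'shoe'))
E
```

```text
16.75 [ 0.61566379 -0.14655817  0.17128903] 0.021518880137015216
(array([-1.000e-01,  1.800e+00,  1.028e+02]), np.float64(0.005))
{'cen': array([0.4274, 0.0873]), 'rc': array([0.4275, 0.0866]), 'size': array([39., 96.]), 'long': 2.943, 'n': 478, 'px': array([274.4, 229.3])} {'cen': array([ 0.5579, -0.3261]), 'rc': array([ 0.5588, -0.3267]), 'size': array([40., 96.]), 'long': 2.975, 'n': 492, 'px': array([455.3, 175.1])}
```

arm_command(increments="1 0 2 40 0;1 0 2 80 0;1 0 2 100 0;1 0 2 107 0;1 0 2 107 0")

```text
t: 17.3
tool_pos: [0.61, -0.1493, 0.0624]
orientation: [-3.141, -0.021, 0.005]
force: [0.2, -0.4, -1.6]
opening: 0.0218
gripper_force: 34.9
```

arm_command(increments="1 0 0 1 0;0.62 0 0 1 0;0.62 0 0 1 0;0.62 0 0 1 0;0.62 0 0 1 0")

```text
t: 17.8
tool_pos: [0.6118, -0.1496, 0.0627]
orientation: [3.141, 0.022, 0.001]
force: [-0.3, 0.5, 0.4]
opening: 0.0351
gripper_force: 0.0
```

arm_command(increments="0.6 0 0 -30 0;0.6 0 0 -75 0;0 0 0 -110 0;0 -20 40 -110 0;0 -30 85 -110 0")

```text
t: 18.3
tool_pos: [0.5835, -0.2349, 0.175]
orientation: [3.14, 0.027, 0.006]
force: [0.8, -0.6, -0.3]
opening: 0.0566
gripper_force: 0.0
```

```bash
python3 - <<'E'
from h import *
s=robot.read_state(); print(s['t'],s['tool_pos'],s['opening'])
a=2.975-np.pi; gx,gy=.5588-.003*np.sin(a),-.3267+.003*np.cos(a); print(gx,gy,a+np.pi/2)
print(inc(gx,gy,.12,a+np.pi/2))
E
```

```text
18.3 [ 0.58352631 -0.2349078   0.17498852] 0.056575088311297664
0.5592974694342329 -0.32374153347796464 1.4042036732051035
(array([-25.9,  88.3,  55. ]), np.float64(0.184))
```

arm_command(increments="0.35 -13 44 20 0.09;0.35 -26 88 40 0.184;0.35 -26 88 55 0.184;0.35 -26 88 55 0.184;0.35 -26 88 55 0.184")

```text
t: 18.8
tool_pos: [0.558, -0.3224, 0.1172]
orientation: [-3.13, 0.265, 0.001]
force: [0.5, -0.5, -0.2]
opening: 0.0605
gripper_force: 0.0
```

```bash
python3 - <<'E'
from h import *
im,m=cam('wrist'); s=robot.read_state(); print(s['t'],s['tool_pos'],s['opening'])
a=2.975-np.pi; gx,gy=.5593,-.3237
print(inc(gx,gy,.035,a+np.pi/2), w2px(m,[[gx,gy,.022]]))
hsv=cv2.cvtColor(im,cv2.COLOR_BGR2HSV)
print(px2w(robot.camera_model('top'),[(426,117),(426,186)],.01))
cv2.imwrite('pics/w5s.png',cv2.resize(im,(480,360)))
E
```

```text
18.85 [ 0.55876353 -0.32232942  0.1181591 ] 0.060223157704673486
(array([ 0.7,  1.3, 83.2]), np.float64(-0.002)) [[324.86256314 255.92772304]]
[[ 0.69865843 -0.26227624  0.01      ]
 [ 0.533971   -0.26067235  0.01      ]]
```

View pics/w5s.png

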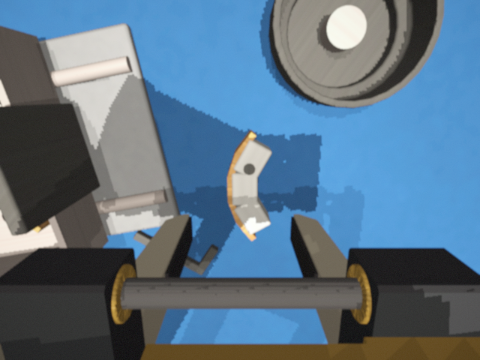

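The wrist view shows the shoe's middle at about (324,249), where predicted. The hex key at (273,350) and the bed edge are clear of the narrowed fingers. I'll grasp.

arm_command(increments="0.35 1 1 40 0;0.35 1 1 70 0;0.35 1 1 83 0;0.35 1 1 83 0;1 1 1 83 0", grip_force=35)

```text
t: 19.35
tool_pos: [0.56, -0.3244, 0.0361]
orientation: [3.129, -0.265, 0.003]
force: [0.4, 0.0, 0.3]
opening: 0.0564
gripper_force: 0.0
```

arm_command(increments="1 0 0 0 0;1 0 0 0 0;1 0 0 0 0;1 0 0 0 0;1 0 0 0 0")

```text
t: 19.85
tool_pos: [0.5589, -0.3247, 0.0348]
orientation: [3.13, -0.267, 0.001]
force: [-0.4, -0.5, 2.8]
opening: 0.0218
gripper_force: 35.0
```

arm_command(increments="1 0 0 0 0;1 0 0 0 0;1 0 0 0 0;1 0 0 -40 0;1 0 0 -80 0")

```text
t: 20.35
tool_pos: [0.5568, -0.3231, 0.1121]
orientation: [-3.127, 0.267, 0.008]
force: [1.1, 0.5, -2.1]
opening: 0.0217
gripper_force: 35.0
```

arm_command(increments="1 0 0 -40 0;1 0 0 -80 -0.09;1 0 0 -110 -0.184;1 0 0 -110 -0.184;1 0 0 -110 -0.184")

```text
t: 20.85
tool_pos: [0.5587, -0.3244, 0.2237]
orientation: [-3.141, -0.019, -0.0]
force: [-0.6, 0.4, -2.4]
opening: 0.0217
gripper_force: 35.0
```

```bash
python3 - <<'E'
from h import *
s=robot.read_state(); print(s['t'],s['tool_pos'],s['opening'],s['gripper_force'])
print(inc(.583,.047,.19,1.581),inc(.583,-.045,.19,1.581))
E
```

```text
20.85 [ 0.55870364 -0.32438435  0.22369297] 0.021665457718564245 34.983306527137756
(array([  28.7, -371.1,   33.7]), np.float64(0.002)) (array([  27.6, -279.1,   33.7]), np.float64(0.002))
```

arm_command(increments="1 6 -40 0 0;1 12 -85 0 0;1 18 -130 0 0;1 24 -170 0 0;1 28 -190 0 0")

```text
t: 21.35
tool_pos: [0.5827, -0.1302, 0.2204]
orientation: [-3.139, -0.022, 0.008]
force: [-0.0, -0.5, -2.4]
opening: 0.0217
gripper_force: 35.0
```

arm_command(increments="1 0 -40 0 0;1 0 -85 0 0;1 0 -130 0 0;1 0 -165 0 0;1 0 -180 20 0")

```text
t: 21.85
tool_pos: [0.5815, 0.0493, 0.2037]
orientation: [-3.14, -0.023, -0.001]
force: [0.9, -0.6, -0.7]
opening: 0.0215
gripper_force: 35.0
```

arm_command(increments="1 0 0 10 0;1 0 0 10 0;1 0 0 10 0;1 0 0 10 0;1 0 0 10 0")

```text
t: 22.35
tool_pos: [0.5821, 0.0449, 0.195]
orientation: [3.141, 0.019, 0.002]
force: [-0.2, 0.5, -2.2]
opening: 0.0212
gripper_force: 35.0
```

```bash
python3 - <<'E'
from h import *
s=robot.read_state(); print(s['t'],s['tool_pos'],s['opening'],s['gripper_force'])
print(inc(.583,.047,.063,1.581))
E
```

```text
22.35 [0.58213729 0.04494186 0.19502905] 0.021208215147914752 34.98336374759674
(array([  0.7,  -2.1, 132. ]), np.float64(0.002))
```

arm_command(increments="1 1 -2 40 0;1 1 -2 80 0;1 1 -2 110 0;1 1 -2 125 0;1 1 -2 131 0")

```text
t: 22.85
tool_pos: [0.5818, 0.0475, 0.062]
orientation: [-3.141, -0.021, 0.003]
force: [0.0, 0.2, -2.8]
opening: 0.0217
gripper_force: 35.0
```

arm_command(increments="1 0 0 0 0;0.65 0 0 1 0;0.65 0 0 1 0;0.65 0 0 1 0;0.65 0 0 1 0")

```text
t: 23.35
tool_pos: [0.5833, 0.048, 0.0634]
orientation: [3.142, 0.022, 0.003]
force: [-0.7, 0.7, -0.8]
opening: 0.0327
gripper_force: 0.0
```

arm_command(increments="0.65 0 0 -30 0;0.6 0 0 -75 0;0 0 0 -110 0;0 -40 0 -110 0;0 -80 -20 -110 0")

```text
t: 23.85
tool_pos: [0.5034, 0.0656, 0.1746]
orientation: [3.141, 0.018, 0.007]
force: [-0.7, 0.1, 0.6]
opening: 0.0567
gripper_force: 0.0
```

```bash
python3 - <<'E'
from h import *
im,m=cam(); s=robot.read_state(); print(s['t'],s['tool_pos'],s['opening'])
for q in [(276,230)]: print(part(im,m,q,'shoe'))
a=2.943-np.pi; gx,gy=.4275-.003*np.sin(a),.0866+.003*np.cos(a); print(gx,gy,a+np.pi/2)
print(inc(gx,gy,.12,a+np.pi/2))
E
```

```text
23.9 [0.49519067 0.06896898 0.17075973] 0.06080826124973408
{'cen': array([0.1943, 0.3353]), 'rc': array([0.1947, 0.3346]), 'size': array([40., 97.]), 'long': 2.479, 'n': 538, 'px': array([160.8, 332. ])}
0.4280918695239771 0.0895410356112409 1.3722036732051035
(array([-66.5, -21.4,  51.2]), np.float64(0.212))
```

arm_command(increments="0.2 -33 -11 25 0.1;0.2 -60 -20 48 0.212;0.2 -63 -20 50 0.212;0.2 -63 -20 50 0.212;0.2 -63 -20 50 0.212")

```text
t: 24.4
tool_pos: [0.4408, 0.0859, 0.1239]
orientation: [-3.126, 0.309, -0.005]
force: [-0.4, 0.6, 0.4]
opening: 0.0742
gripper_force: 0.0
```

```bash
python3 - <<'E'
from h import *
im,m=cam('wrist'); s=robot.read_state(); print(s['t'],s['tool_pos'],s['opening'])
gx,gy=.428,.0895
print(inc(gx,gy,.035,1.372), w2px(m,[[gx,gy,.022]]))
cv2.imwrite('pics/w6s.png',cv2.resize(im,(480,360)))
E
```

```text
24.45 [0.44110598 0.08579127 0.12405596] 0.07458982985496036
(array([-13.9,  -1. ,  89. ]), np.float64(0.001)) [[321.36072577 274.15803352]]
```

View pics/w6s.png

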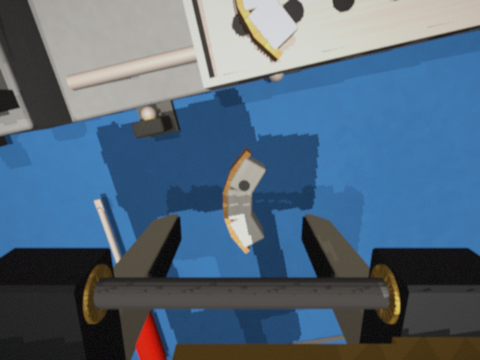

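The wrist view shows the last white shoe's middle at about (317,269), against a prediction of (321,274). The screwdriver is clear, and the previous shoe lies in the basket at (353,33). I'll grasp.

arm_command(increments="0.2 -12 -2 40 0;0.2 -12 -2 75 0;0.3 -12 -2 89 0;0.3 -12 -2 89 0;1 -12 -2 89 0", grip_force=35)

```text
t: 24.95
tool_pos: [0.4292, 0.0901, 0.0345]
orientation: [-3.126, 0.311, -0.002]
force: [-0.0, 0.0, 0.1]
opening: 0.0608
gripper_force: 0.0
```

arm_command(increments="1 0 0 0 0;1 0 0 0 0;1 0 0 0 0;1 0 0 0 0;1 0 0 0 0")

```text
t: 25.45
tool_pos: [0.4279, 0.0903, 0.0336]
orientation: [-3.126, 0.311, -0.001]
force: [-0.1, 0.2, 2.7]
opening: 0.0217
gripper_force: 18.4
```

arm_command(increments="1 0 0 0 0;1 0 0 0 0;1 0 0 0 0;1 0 0 0 0;1 0 0 -40 0")

```text
t: 25.95
tool_pos: [0.4228, 0.0898, 0.0683]
orientation: [3.124, -0.311, -0.017]
force: [0.4, 1.6, -1.9]
opening: 0.0219
gripper_force: 35.0
```

arm_command(increments="1 0 0 -40 0;1 0 0 -80 -0.1;1 0 0 -120 -0.212;1 0 0 -120 -0.212;1 0 0 -120 -0.212")

```text
t: 26.45
tool_pos: [0.4281, 0.0903, 0.1936]
orientation: [-3.141, -0.02, -0.002]
force: [0.6, -0.4, -1.9]
opening: 0.0222
gripper_force: 35.0
```

```bash
python3 - <<'E'
from h import *
s=robot.read_state(); print(s['t'],s['tool_pos'],s['opening'],s['gripper_force'])
print(inc(.583,-.049,.19,1.581))
E
```

```text
26.45 [0.42811058 0.09031706 0.19361099] 0.02220463225585582 34.99799966812134
(array([153.1, 141.3,   3.8]), np.float64(0.003))
```

arm_command(increments="1 33 30 0 0;1 66 60 0 0;1 100 92 0 0;1 130 122 0 0;1 153 140 5 0")

```text
t: 26.95
tool_pos: [0.5829, -0.0498, 0.1855]
orientation: [-3.141, -0.017, 0.005]
force: [0.3, 1.4, -0.5]
opening: 0.0219
gripper_force: 35.0
```

arm_command(increments="1 0 0 10 0;1 0 0 10 0;1 0 0 10 0;1 0 0 10 0;1 0 0 10 0")

```text
t: 27.45
tool_pos: [0.5824, -0.0469, 0.1788]
orientation: [3.141, 0.023, 0.001]
force: [0.6, 1.2, -0.9]
opening: 0.0221
gripper_force: 35.0
```

```bash
python3 - <<'E'
from h import *
s=robot.read_state(); print(s['t'],s['tool_pos'],s['opening'],s['gripper_force'])
print(inc(.583,-.048,.063,1.581))
E
```

```text
27.45 [ 0.58238315 -0.04687488  0.17882594] 0.02206417467409376 34.99813199043274
(array([  0.5,   1.1, 115.8]), np.float64(0.004))
```

arm_command(increments="1 0 1 40 0;1 0 1 80 0;1 0 1 105 0;1 0 1 115 0;1 0 1 117 0")

```text
t: 27.95
tool_pos: [0.5818, -0.0482, 0.0606]
orientation: [-3.141, -0.022, 0.003]
force: [-0.0, -0.2, -0.6]
opening: 0.0214
gripper_force: 35.0
```

arm_command(increments="1 0 0 0 0;0.65 0 0 0 0;0.65 0 0 0 0;0.65 0 0 0 0;0.65 0 0 0 0")

```text
t: 28.45
tool_pos: [0.5831, -0.0487, 0.0621]
orientation: [3.141, 0.022, 0.002]
force: [0.1, -0.1, -1.0]
opening: 0.0326
gripper_force: 0.0
```

arm_command(increments="0.65 0 0 -30 0;0.6 0 0 -75 0;0.6 0 0 -120 0;0.6 -45 20 -150 0;1 -90 40 -150 0")

```text
t: 28.95
tool_pos: [0.5008, -0.088, 0.216]
orientation: [3.139, 0.025, 0.012]
force: [-0.6, -0.9, 1.4]
opening: 0.0328
gripper_force: 0.0
```

arm_command(increments="1 -40 30 0 0;1 -70 70 0 0;1 -70 110 0 0;1 -70 155 0 0;1 -70 200 0 0")

```text
t: 29.45
tool_pos: [0.431, -0.2901, 0.2116]
orientation: [3.141, 0.022, 0.002]
force: [1.5, 0.2, -1.2]
opening: 0.0004
gripper_force: 0.0
```

```bash
python3 - <<'E'
from h import *
im,m=cam(); s=robot.read_state(); print(s['t'],s['tool_pos'],s['opening'])
im2,_=cam('side')
cv2.imwrite('pics/t7.png',np.hstack([cv2.resize(im[75:205,150:450],None,fx=2,fy=2),cv2.resize(im2[190:320,310:410],None,fx=2,fy=2)]))
E
```

```text
29.5 [ 0.43029896 -0.29595172  0.21124652] 0.0005425643649006942
```

View pics/t7.png

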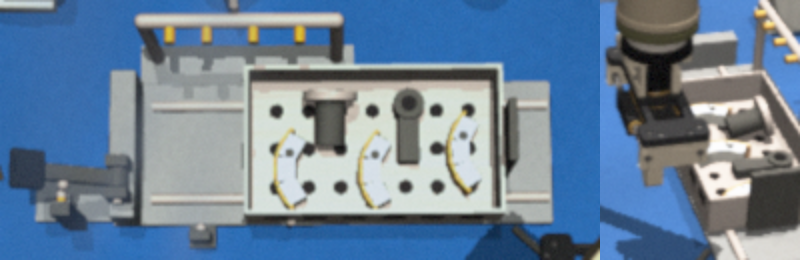

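The picture shows all five parts lying in the basket: three shoes, the hub and the release arm. The push plate's top is at about (406,141) and the lever pad at about (164,159). Now I'll push the plate with closed fingers.

```bash
python3 - <<'E'
from h import *
m=robot.camera_model('top')
print(px2w(m,[(409,140.7)],.11),px2w(m,[(164,159),(155,150),(173,168)],.126))
print(inc(.612,-.26,.19,1.581))
E
```

```text
[[ 0.61379169 -0.20655781  0.11      ]] [[0.56287273 0.31760614 0.126     ]
 [0.5822157  0.33761381 0.126     ]
 [0.54359936 0.29767045 0.126     ]]
(array([181.8, -31.3,  20.9]), np.float64(-0.001))
```

arm_command(increments="1 45 -8 0 0;1 90 -16 0 0;1 135 -24 0 0;1 180 -31 10 0;1 183 -31 30 0")

```text
t: 30.05
tool_pos: [0.6188, -0.2527, 0.1811]
orientation: [3.141, 0.027, 0.005]
force: [-1.3, -0.1, -0.5]
opening: 0.0006
gripper_force: 0.0
```

arm_command(increments="1 0 0 40 0;1 0 0 75 0;1 0 0 75 0;1 0 0 75 0;1 0 0 75 0")

```text
t: 30.55
tool_pos: [0.6153, -0.2554, 0.109]
orientation: [3.14, 0.022, 0.006]
force: [-0.0, 0.1, -0.1]
opening: 0.0005
gripper_force: 0.0
```

arm_command(increments="1 0 -10 0 0;1 0 -20 0 0;1 0 -30 0 0;1 0 -35 0 0;1 0 -40 0 0")

```text
t: 31.05
tool_pos: [0.6138, -0.2146, 0.1068]
orientation: [3.14, 0.023, 0.002]
force: [-0.1, -3.7, 2.8]
opening: 0.0002
gripper_force: 1.6
```

Contact made. I'll push on gently.

arm_command(increments="1 0 -9 0 0;1 0 -18 0 0;1 0 -27 0 0;1 0 -36 0 0;1 0 -45 0 0")

```text
t: 31.55
tool_pos: [0.6127, -0.169, 0.1058]
orientation: [-3.142, -0.022, -0.0]
force: [1.0, -3.4, 3.5]
opening: 0.0003
gripper_force: 1.7
```

arm_command(increments="1 0 -8 0 0;1 0 -16 0 0;1 0 -24 0 0;1 0 -32 0 0;1 0 -38 0 0")

```text
t: 32.05
tool_pos: [0.612, -0.1309, 0.1057]
orientation: [-3.141, -0.022, 0.001]
force: [0.3, -3.0, 2.1]
opening: 0.0003
gripper_force: 1.5
```

arm_command(increments="1 0 -3 0 0;1 0 -6 0 0;1 0 -9 0 0;1 0 -12 0 0;1 0 -15 0 0")

```text
t: 32.55
tool_pos: [0.6119, -0.1241, 0.1059]
orientation: [3.13, 0.018, 0.001]
force: [2.1, -38.8, -7.0]
opening: 0.0003
gripper_force: 19.0
```

arm_command(increments="1 0 5 0 0;1 0 15 0 0;1 0 40 0 0;1 0 60 -40 0;1 0 60 -90 0")

```text
t: 33.05
tool_pos: [0.6101, -0.1781, 0.1926]
orientation: [-3.139, -0.019, 0.012]
force: [0.8, 0.2, 0.1]
opening: 0.0002
gripper_force: 0.0
```

arm_command(increments="1 -45 0 -20 0;1 -90 0 -40 0;1 -135 0 -40 0;1 -170 0 -40 0;1 -170 0 -40 0")

```text
t: 33.55
tool_pos: [0.4394, -0.1786, 0.2352]
orientation: [-3.14, -0.02, 0.003]
force: [1.0, -1.3, 0.0]
opening: 0.0004
gripper_force: 0.0
```

```bash
python3 - <<'E'
from h import *
m0=cv2.imread('pics/t1.png'); im,m=cam(); cv2.imwrite('pics/t8.png',im); s=robot.read_state(); print(s['t'],s['tool_pos'],s['force'])
T=m0[104:190,380:412]  # basket -y end with plate
r=cv2.matchTemplate(im[95:200,250:420],T,cv2.TM_CCOEFF_NORMED); _,v,_,l=cv2.minMaxLoc(r); print(v,l)
u=l[0]+250; print('shift m',(px2w(m,[(u,145)],.09)-px2w(m,[(380,145)],.09))[0], 'dv',l[1]+95-104)
print('pad',inc(.565,.317,.22,1.581))
E
```

```text
33.6 [ 0.44132034 -0.17887264  0.23568311] [ 0.16675533 -0.00208437 -0.02058312]
0.8181098103523254 (87, 9)
shift m [-0.00119947  0.09451031  0.        ] dv 0
pad (array([ 130. , -494.2,   16. ]), np.float64(0.003))
```

```bash
python3 - <<'E'
from h import *
m=robot.camera_model('top')
for f in('t1','t8'):
    im=cv2.imread(f'pics/{f}.png'); g=cv2.cvtColor(im,cv2.COLOR_BGR2GRAY).astype(int)
    print(f,'cols200..', g[126:136,200:290].mean(0).round().astype(int).tolist())
    print(g[144:152,395:430].mean(0).round().astype(int).tolist() if f=='t1' else g[144:152,300:430].mean(0).round().astype(int).tolist())
for u,z in((218,.06),(219,.06),(272,.072),(229,.072),(205,.06)): print(u,z,px2w(m,[(u,131)],z)[0,:2])
E
```

```text
t1 cols200.. [98, 98, 97, 97, 116, 151, 165, 164, 164, 164, 164, 164, 164, 165, 166, 168, 163, 129, 69, 64, 72, 106, 146, 160, 162, 163, 164, 162, 164, 164, 164, 161, 162, 163, 162, 163, 162, 164, 165, 164, 165, 165, 165, 167, 167, 167, 167, 167, 167, 167, 168, 167, 168, 168, 168, 168, 168, 167, 165, 165, 165, 166, 166, 167, 166, 165, 166, 166, 166, 166, 166, 183, 209, 186, 100, 125, 191, 212, 212, 213, 213, 212, 213, 214, 201, 152, 121, 107, 102, 112]
[135, 114, 61, 50, 126, 184, 122, 54, 20, 54, 93, 95, 95, 105, 137, 166, 168, 167, 167, 167, 169, 168, 168, 170, 168, 170, 170, 169, 169, 160, 129, 93, 91, 91, 93]
t8 cols200.. [99, 100, 100, 100, 120, 153, 169, 168, 168, 168, 168, 169, 168, 168, 169, 170, 166, 132, 68, 64, 73, 107, 150, 163, 164, 166, 168, 169, 185, 205, 179, 88, 76, 123, 188, 207, 208, 208, 209, 210, 211, 210, 201, 158, 127, 117, 119, 122, 141, 180, 209, 209, 209, 207, 206, 206, 207, 206, 197, 155, 118, 108, 104, 105, 112, 106, 75, 80, 84, 88, 92, 96, 96, 92, 89, 87, 82, 77, 68, 58, 65, 110, 146, 152, 153, 164, 184, 191, 204, 216]
[204, 182, 183, 209, 219, 209, 160, 107, 100, 104, 104, 103, 102, 101, 103, 100, 111, 162, 219, 219, 218, 219, 206, 151, 110, 96, 99, 108, 129, 157, 161, 166, 199, 212, 208, 212, 216, 212, 200, 204, 210, 201, 124, 76, 111, 173, 218, 219, 218, 218, 218, 219, 200, 141, 118, 98, 155, 175, 100, 49, 82, 100, 99, 103, 130, 164, 165, 164, 165, 164, 166, 165, 165, 164, 163, 162, 162, 163, 163, 164, 164, 163, 165, 165, 165, 166, 166, 165, 164, 164, 164, 166, 165, 167, 167, 168, 167, 167, 162, 148, 141, 148, 164, 182, 192, 205, 213, 213, 204, 185, 166, 160, 163, 182, 207, 213, 212, 200, 169, 138, 133, 138, 156, 184, 204, 212, 212, 211, 211, 211]
218 0.06 [0.64436632 0.21623927]
219 0.06 [0.64439509 0.21398704]
272 0.072 [0.64247955 0.09360883]
229 0.072 [0.64125338 0.18960476]
205 0.06 [0.64399237 0.24551592]
```

Numerically the basket is at joint ≈ 0.107, so it is in the detent ramp and not home: the gap to the stop block is 27 mm and should be 12 mm. I'll push again, harder.

```bash
python3 - <<'E'
from h import *
print(inc(.614,-.160,.20,1.581))
E
```

```text
(array([172.9, -16.7,  35.7]), np.float64(0.003))
```

arm_command(increments="1 45 0 0 0;1 90 0 0 0;1 135 0 0 0;1 172 -8 20 0;1 172 -8 36 0")

```text
t: 34.1
tool_pos: [0.6185, -0.1668, 0.1965]
orientation: [-3.139, -0.026, 0.002]
force: [-0.8, 0.8, -1.0]
opening: 0.0002
gripper_force: 0.0
```

arm_command(increments="1 0 0 40 0;1 0 0 80 0;1 0 0 94 0;1 0 0 94 0;1 0 0 94 0")

```text
t: 34.6
tool_pos: [0.6155, -0.169, 0.1074]
orientation: [3.141, 0.022, 0.002]
force: [0.4, 0.0, 0.5]
opening: 0.0003
gripper_force: 0.0
```

arm_command(increments="1 0 -10 0 0;1 0 -20 0 0;1 0 -30 0 0;1 0 -36 0 0;1 0 -40 0 0")

```text
t: 35.1
tool_pos: [0.6143, -0.1277, 0.1063]
orientation: [3.141, 0.023, 0.001]
force: [0.6, 0.8, 0.2]
opening: 0.0002
gripper_force: 0.0
```

arm_command(increments="1 0 -4 0 0;1 0 -8 0 0")

```text
t: 35.3
tool_pos: [0.6141, -0.1233, 0.1061]
orientation: [3.137, 0.021, 0.001]
force: [0.8, -21.6, -2.3]
opening: 0.0005
gripper_force: 10.9
```

arm_command(increments="1 0 -3 0 0;1 0 -6 0 0;1 0 -6 0 0")

```text
t: 35.6
tool_pos: [0.6139, -0.1165, 0.106]
orientation: [3.14, 0.019, 0.0]
force: [0.7, -2.0, 0.3]
opening: 0.0007
gripper_force: 0.8
```

arm_command(increments="1 0 -3 0 0;1 0 -6 0 0;1 0 -6 0 0")

```text
t: 35.9
tool_pos: [0.6138, -0.1104, 0.106]
orientation: [3.139, 0.021, 0.0]
force: [-1.1, -10.3, -0.4]
opening: 0.0007
gripper_force: 4.7
```

It snapped over. I'll press lightly once more, back off and verify.

arm_command(increments="1 0 -3 0 0;1 0 -3 0 0;1 0 10 0 0;1 0 30 -30 0;1 0 30 -80 0")

```text
t: 36.4
tool_pos: [0.6112, -0.1395, 0.1817]
orientation: [-3.139, -0.02, 0.014]
force: [0.8, 0.0, 0.3]
opening: 0.0005
gripper_force: 0.0
```

arm_command(increments="1 -45 0 -40 0;1 -90 0 -50 0;1 -135 -30 -50 0;1 -165 -60 -50 0;1 -165 -60 -50 0")

```text
t: 36.9
tool_pos: [0.4441, -0.0777, 0.2347]
orientation: [-3.139, -0.024, 0.004]
force: [1.0, -0.4, -0.5]
opening: 0.0006
gripper_force: 0.0
```

```bash
python3 - <<'E'
from h import *
im,m=cam(); cv2.imwrite('pics/t9.png',im); s=robot.read_state(); print(s['t'],s['tool_pos'])
g=cv2.cvtColor(im,cv2.COLOR_BGR2GRAY).astype(int); print(g[126:136,214:235].mean(0).round().astype(int).tolist())
print(px2w(m,[(222,131)],.072),inc(.565,.318,.22,1.581))
E
```

```text
36.95 [ 0.44652139 -0.07916343  0.23568001]
[169, 171, 167, 133, 69, 64, 74, 122, 182, 199, 157, 85, 80, 124, 183, 200, 205, 204, 205, 206, 208]
[[0.64105383 0.20522756 0.072     ]] (array([ 124.7, -395.2,   16.1]), np.float64(0.005))
```

The basket edge is now at column 221.5, so joint ≈ 0.12 and it is home. Now the lever.

arm_command(increments="1 10 -45 0 0;1 25 -90 0 0;1 40 -135 0 0;1 55 -180 0 0;1 70 -220 0 0")

```text
t: 37.45
tool_pos: [0.5168, 0.1424, 0.236]
orientation: [-3.141, -0.023, -0.001]
force: [0.6, -2.1, -0.1]
opening: 0.0007
gripper_force: 0.0
```

arm_command(increments="1 10 -45 0 0;1 25 -90 0 0;1 40 -130 0 0;1 55 -165 10 0;1 55 -175 16 0")

```text
t: 37.95
tool_pos: [0.5691, 0.3192, 0.2178]
orientation: [-3.141, -0.026, 0.002]
force: [-0.3, -1.6, -0.9]
opening: 0.0005
gripper_force: 0.0
```

```bash
python3 - <<'E'
from h import *
s=robot.read_state(); print(s['t'],s['tool_pos'],inc(.565,.32,.155,1.581,s),inc(.565,.322,.113,1.581,s))
E
```

```text
37.95 [0.56906452 0.31921419 0.21780446] (array([-4. , -0.8, 62.8]), np.float64(0.006)) (array([ -3.9,  -2.8, 104.8]), np.float64(0.006))
```

arm_command(increments="1 -4 -2 40 0;1 -4 -2 62 0;1 -4 -2 67 0;1 -4 -3 75 0;1 -4 -4 82 0")

```text
t: 38.45
tool_pos: [0.5651, 0.3199, 0.1402]
orientation: [-3.14, -0.021, -0.004]
force: [-9.8, -3.4, 21.4]
opening: 0.0005
gripper_force: 10.7
```

arm_command(increments="1 0 0 6 0;1 0 0 12 0;1 0 0 17 0;1 0 0 21 0;1 0 0 23 0")

```text
t: 38.95
tool_pos: [0.5653, 0.3202, 0.1166]
orientation: [-3.14, -0.021, -0.005]
force: [1.6, 2.1, 4.1]
opening: 0.0002
gripper_force: 1.9
```

arm_command(increments="1 0 0 2 0;1 0 0 4 0;1 0 0 5 0;1 0 0 5 0")

```text
t: 39.35
tool_pos: [0.5648, 0.3199, 0.1109]
orientation: [-3.141, -0.022, -0.003]
force: [1.5, 2.9, 7.2]
opening: 0.0005
gripper_force: 3.4
```

arm_command(increments="1 0 0 -10 0;1 0 0 -30 0;1 0 0 -70 0;1 0 0 -110 0;1 -30 40 -120 0")

```text
t: 39.85
tool_pos: [0.5385, 0.2826, 0.2346]
orientation: [-3.139, -0.025, -0.01]
force: [0.2, -1.5, 2.1]
opening: 0.0006
gripper_force: 0.0
```

arm_command(increments="1 -45 20 0 0;1 -90 50 0 0;1 -110 95 0 0;1 -110 140 0 0;1 -110 140 0 0")

```text
t: 40.35
tool_pos: [0.4257, 0.1337, 0.2292]
orientation: [3.139, 0.015, -0.003]
force: [0.2, 1.1, 1.1]
opening: 0.0
gripper_force: 0.0
```

```bash
python3 - <<'E'
from h import *
im,m=cam(); s=robot.read_state(); print(s['t'],s['tool_pos'],s['force'])
g0=cv2.cvtColor(cv2.imread('pics/t7.png'),cv2.COLOR_BGR2GRAY)
old=cv2.cvtColor(cv2.imread('pics/t9.png'),cv2.COLOR_BGR2GRAY).astype(int); g=cv2.cvtColor(im,cv2.COLOR_BGR2GRAY).astype(int)
print(old[153:165,145:185].mean(0).round().astype(int).tolist()); print(g[153:165,145:185].mean(0).round().astype(int).tolist())
print(g[126:136,214:235].mean(0).round().astype(int).tolist())
print(w2px(m,[[.565,.314,.126],[.565,.332,.092]]))
E
```

```text
40.4 [0.4261938  0.13583231 0.229454  ] [-0.2231039   0.03618396 -0.52143815]
[156, 154, 141, 115, 85, 81, 89, 94, 93, 77, 55, 53, 54, 57, 57, 58, 58, 60, 59, 58, 60, 60, 58, 61, 60, 59, 60, 70, 92, 95, 95, 94, 94, 93, 94, 95, 97, 96, 96, 97]
[155, 154, 142, 117, 87, 86, 112, 142, 156, 159, 161, 155, 125, 102, 138, 164, 167, 167, 169, 159, 124, 82, 81, 110, 145, 159, 163, 163, 164, 166, 167, 167, 168, 169, 170, 171, 172, 173, 174, 174]
[168, 170, 165, 131, 72, 68, 77, 122, 181, 196, 157, 88, 83, 124, 182, 198, 203, 203, 203, 204, 206]
[[165.73853787 158.04231462]
 [161.40583683 161.60166208]]
```

The arm hides the lever, so I'll move further away and re-check.

arm_command(increments="1 0 45 0 0;1 0 90 0 0;1 0 135 0 0;1 0 180 0 0;1 0 220 0 0")

```text
t: 40.9
tool_pos: [0.4297, -0.0827, 0.2294]
orientation: [-3.141, -0.023, 0.002]
force: [0.9, -0.8, -0.2]
opening: 0.0005
gripper_force: 0.0
```

```bash
python3 - <<'E'
from h import *
im,m=cam(); cv2.imwrite('pics/t10.png',im); s=robot.read_state(); print(s['t'],s['tool_pos'],s['force'])
old=cv2.imread('pics/t9.png'); g0=cv2.cvtColor(old,cv2.COLOR_BGR2GRAY).astype(int); g=cv2.cvtColor(im,cv2.COLOR_BGR2GRAY).astype(int)
for q in(g0,g): print(q[153:165,140:185].mean(0).round().astype(int).tolist())
for q in(g0,g): print(q[140:180,158:166].mean(1).round().astype(int).tolist())
print(g[126:136,214:235].mean(0).round().astype(int).tolist())
T=old[100:190,222:355]; r=cv2.matchTemplate(im[90:200,212:365],T,cv2.TM_CCOEFF_NORMED); print(cv2.minMaxLoc(r))
E
```

```text
40.95 [ 0.42955829 -0.08752245  0.22938905] [-0.90292535 -3.68125745 -0.10355891]
[158, 165, 172, 168, 162, 156, 154, 141, 115, 85, 81, 89, 94, 93, 77, 55, 53, 54, 57, 57, 58, 58, 60, 59, 58, 60, 60, 58, 61, 60, 59, 60, 70, 92, 95, 95, 94, 94, 93, 94, 95, 97, 96, 96, 97]
[158, 164, 173, 166, 163, 155, 154, 141, 116, 85, 81, 90, 94, 91, 77, 61, 62, 62, 62, 62, 63, 63, 62, 63, 63, 64, 63, 65, 64, 62, 65, 83, 98, 101, 100, 99, 99, 100, 99, 101, 100, 101, 101, 101, 101]
[96, 97, 97, 97, 98, 98, 98, 97, 92, 77, 60, 59, 60, 59, 59, 59, 57, 60, 57, 60, 57, 57, 59, 60, 59, 59, 57, 56, 53, 72, 90, 95, 94, 94, 93, 93, 93, 96, 97, 98]
[96, 96, 97, 96, 98, 97, 96, 95, 98, 97, 98, 98, 98, 90, 70, 58, 60, 60, 59, 59, 60, 59, 60, 59, 60, 58, 59, 59, 59, 60, 59, 55, 53, 64, 77, 78, 77, 81, 89, 98]
[170, 171, 167, 133, 71, 64, 75, 121, 182, 198, 157, 86, 80, 123, 182, 201, 205, 204, 205, 206, 207]
(0.028456049039959908, 0.8789827823638916, (0, 3), (10, 10))
```

The pad's image moved 4.5 rows (a drop of about 35–40 mm) and stays down with the robot clear, and the basket edge is unchanged at home. I'll hand in.

```bash
python3 -c "
from plant import robot
print(robot.close_job())"
```

```text
the job is handed in; nothing more can be done
None
```

I handed the job in with all five clutch parts present (hub, release arm and three shoes; I saw no carrier) in the basket, the basket pushed home, the lever pressed down and holding by itself, and the robot clear; the close call gave no verdict, and the hub lies on its side because the grip slackened while lowering it.

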